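Feed a beam block along the datum fence under a scan head with a push stick

TASK

Pick up the grey push stick and use its notch to press the black block lightly (about 4 N, never over 7 N) against the fence of the scanning jig, then feed the block along the fence, under the scan head and right up to the end stop, keeping it tight and square against the fence all the way so that the sprung shoe is pushed in as the block goes by. Only the stick may touch the block, and meet the stop gently. Then lay the push stick back on the worktop, off the jig, and let go of it, leaving the block at the stop against the fence and everything else undisturbed.

Things in the scene. Friction and masses are not known exactly. Their poses are not given: they have to be found in the camera images.
- jig: Scanning jig, fixed: aluminium bed 260 x 110 mm with fence, scan head and end stop. Origin at worktop height on the line of the fence face, midway along the bed. x = feed direction, y = toward the fence, z up; yaw is about -90 deg: feed goes to the robot's right, the fence is on the far side. In this frame the bed is x -130..130, y -75..35 mm, top z 10; the fence face is y 0.
- fence: Straight dark steel fence rail on the jig, same origin and axes as jig. It spans x -130..120 mm, y 0..18, z 10..30; its face at y 0 is rigid and looks to -y.
- shoe (a joint): Sprung steel shoe in the fence under the scan head, at x 30, z 16..26 mm in the jig's frame. 0: free, 3 mm proud of the fence face, with 20 degree ramps (it spans x 17..43). Positive: pushed in, m; 0.003 is flush, 0.0038 the limit. Spring 0.9 N free, 2.3 N when flush; it pushes the block off the fence unless the block is held.
- block: Loose plain black block, 50 (x) x 35 (y) x 30 (z) mm, about 0.11 kg. Origin at the centre of its underside. It starts on the bed at the left, ahead of the scan head, its x axis roughly along the feed, 6 to 16 mm away from the fence and slightly turned.
- push_stick: Loose grey push stick on its sole on the worktop, in front of the jig; 170 mm, 0.12 kg. x along the nose, y left, z up; origin on the sole under the grip. Sole beam y -8..8, x -50..80, z 0..18 mm. Grip plate y -8..8 (16 thick), x -50..30, up to z 70: pinch it across y at about x 0, z 50, so that the hand stays above the fence and clear of the scan head.
- stick_notch (a point): Nominal inner corner of the stick's notch, (80, -8, 9) mm in the stick's frame; it takes the block's outer rear corner. Push face (looks to +x) at x 80. Side prong on the right, x 62..120, z 0..18, 7 thick: it is clamped at a setting that differs each time and is not measured, its inner face (to +y) anywhere from y -16 to 0. Feel for it. It lies on the block's side away from the fence.
- scan_head (a point): Middle of the black scan head's underside, at (30, -5, 55) mm in the jig's frame. The head overhangs from behind the fence: x 5..55, y -45..35, z 55..85, so 45 mm clear above the bed.
- stop (a point): Point on the end stop's face at bed height, at (100, -31, 10) mm in the jig's frame. Stop: x 100..116, y -62..0, up to z 32, rigid.
- sensor_disc: Bystander: black disc 40 mm wide, 14 high, behind the jig. Leave alone.
- laser: Bystander: brass-coloured laser module 74 mm long, to the right of the jig. Leave alone.
- ring: Bystander: black ring 30 mm wide, 9 high, front right. Leave alone.
- usb_box: Bystander: blue box 28 x 55 x 18 mm, right of the jig. Leave alone.
- pen: Bystander: blue and black pen 120 mm long, front right. Leave alone.
- tube: Bystander: black tube 32 mm wide, 52 high, at the front left, by the enclosure. Leave alone.
Things that resemble listed ones, but are neither listed nor needed, are in the scene too. What is shaped like the block but brown or red is not meant.

How it is judged:
On the way, in this order (a step that is already met when the one before it is completed fails the run):
1. ahead of the scan head, the stick presses the block square against the fence (x of block in the frame of jig below -0.02 m and contact force between push_stick and block above 0.8 N and contact force between block and fence above 1.5 N and y of block in the frame of jig above -0.02 m and angle between the x axis of block and the x axis of jig, either way round below 0.06 rad), for 0.2 s.
2. the block passes the shoe under the scan head, held on the fence by the stick so that the shoe is pushed in (x of block in the frame of jig between 0.01 and 0.05 m and value of joint shoe above 0.0024 m and contact force between block and fence above 0.5 N and contact force between push_stick and block above 0.8 N and y of block in the frame of jig above -0.02 m and angle between the x axis of block and the x axis of jig, either way round below 0.06 rad), for 0.2 s.
At the end, for the whole second after the job is handed in: The block rests on the bed within 4 mm of the end stop, within 2.5 mm of the fence and within 0.06 rad of parallel to it; the push stick lies still on the worktop, not on the jig (x of block in the frame of jig above 0.071 m and y of block in the frame of jig above -0.02 m and angle between the x axis of block and the x axis of jig, either way round below 0.06 rad and z of block in the frame of jig below 0.013 m and linear speed of each of block, push_stick below 0.01 m/s and height (world z) of push_stick below 0.0095 m and contact force between push_stick and jig below 0.1 N); the robot touches nothing.
It fails at once if under the scan head or beyond, the block comes more than 2.5 mm off the fence or turns more than 0.06 rad from it (x of block in the frame of jig above -0.02 m and not (y of block in the frame of jig above -0.02 m and angle between the x axis of block and the x axis of jig, either way round below 0.06 rad)).
It fails at once if the block is pressed against the fence with more than 7.5 N (contact force between block and fence above 7.5 N).
It fails at once if the block is pressed against the jig (fence, stop or bed) with more than 18 N (contact force between block and jig above 18 N).
It fails at once if the robot itself touches the block (contact force between any of the fingers, the arm and block above 0.5 N).
It fails at once if a bystander is moved more than 15 mm (distance of any of sensor_disc, laser, ring, usb_box, tube, pen from where it was at the start of the episode above 0.015 m).
It also fails if it takes over 72 s, if anything falls off the work surface, if the arm or the gripper's body presses on something with over 40 N, if the wrist force passes 120 N, or if a joint passes its speed limit or range.

ROBOT

A 6-joint arm with a two-finger parallel gripper is mounted at the origin on a cart in front of the work surface, level with it; the furniture and walls round the work are solid. World frame = base frame: x ahead of the robot, y to its left, z up, the work surface at z = 0. Lengths are in m, angles in rad, forces in N, time in s.
With the tool pointing down it reaches from about 0.375 to 0.9 m from the base axis. Payload 3.1 kg.
Tool frame: the origin (TCP) lies where the fingers leave the gripper's body, on its centre line; the fingertips stand 70 mm ahead of it and the grasp point (between the pads) lies 51 mm ahead of it; z points along the fingers, y is the direction in which the jaws open and shut (so a half turn about z gives the same grasp; the last joint's range is limited). The gripper opens to 87 mm and grips with 3 to 60 N. Pads are 19 mm wide; open, the fingers measure 117 mm over their backs; the gripper's body (75 mm by 190 mm) begins 51 mm behind the grasp point.
Start: joints at [1.155, 0.527, 1.433, -0, 1.181, -0.178], TCP at [0.147, 0.607, 0.292] pointing down, gripper open.
Joint ranges: [-3.08, 3.08], [-0.75, 2.2], [0.22, 2.44], [-1.43, 4.57], [0, 2.65], [-2.85, 2.85]. Speed limits (rad/s): [2.79, 2.79, 3.14, 3.14, 3.14, 3.14].

INTERFACE

Orientations are given as a 3x3 rotation matrix whose columns are the frame's x, y, z axes.
In Python, from station import * gives the robot as it stands.
- The arm moves only by the tool jog_arm, never from a script. Its argument "increments" is a list of rows, each a list of 3 entries, a list of its own where there are three numbers: the shift along the tool's x, y, z in cm, then the turn, a rotation vector about the tool's x, y, z in degrees, then the closure in counts, from 0 (fully open) to 255 (shut). In form: [[[dx, dy, dz], [ax, ay, az], fingers], ...]. A call has 1 to 5 rows; each row is the pose to reach, as a shift and turn from the pose measured when the call began, along the tool's axes at that moment; what a row does not reach only later rows make up. A row lasts 1/12 s, in which the tool goes at most 41.7 mm and 7.16 degrees, less where a joint would pass 70% of its speed; a pose out of reach is approached as far as the arm can. A call with a gripper value outside its range is refused whole. The fingers move at their own pace and stop on an object; the grip force is fixed at half the most. Time passes only in rows, so rows that repeat a pose let the fingers close. It gives the time, the measured TCP pose, the force and the opening at its end, in the units of the state.
- get_obs(): the state, without advancing time (a new reading comes with each control period).
- capture(name): name is "scene" or "top" or "wrist"; returns a dict with "img" (400x640x3 uint8, red, green, blue), "range_z" (400x640 float32, m along the optical axis (not along the pixel's ray), 0 where there is no reading), "K" (3x3 intrinsics, pixels), "T" (4x4, takes a point from camera to world coordinates); the wrist camera has in their place "T_tool_cam" (4x4, takes a point from camera to tool coordinates, whose origin is the TCP and whose axes are the flange's). Camera axes: x right, y up, looking along -z (the intrinsics and any distortion apply to the point x, -y, -z); pixel columns grow to the right and rows downward; lengths in m; the calibration is good to about 2 mm. The wrist camera is an equidistant fisheye: a pixel r from the principal point sees the ray r / f radians off the axis. A picture is of the moment at which its call begins: read the wrist's pose just before it.
- hand_in(): hands the job in, once; it reports no verdict.
The state is a dict: "clock": time; "joint_positions": joint angles; "dq": joint speeds; "effort": joint torques, N m; "position": TCP position; "orientation": TCP orientation; "wrist_force": force on the tool from outside, world axes, zero at the start; "wrist_torque": the same for the moment, N m; "grip_width": opening from 0.0 (shut) to 1.0 (fully open).
Only numpy, scipy, OpenCV 4.12 (cv2) and the standard library are available. Lean on these libraries where they do the work, as an engineer would, in place of code of your own. Each camera call takes 0.05 s, during which the arm holds its last target. There are 200 camera calls.

## Working session

There is one attempt and no reset: what is moved stays moved. The work goes in short steps, Python scripts to look and compute and a tool call to move; the robot and the scene stay as the last step left them, time stands still between calls to the robot, and variables do not carry over. Pictures are saved under pics/ and viewed, on a budget of 10 in all, crops included, one or two more only if the job needs it, and the job is handed in when it is done.

Besides the shell and the picture viewer there is one more tool, called after ">>>" as name(argument=value, ...) on one line, values as JSON. jog_arm: Moves the arm, as the interface text tells. Its arguments: {"type":"object","properties":{"increments":{"type":"array"}},"required":["increments"]}

```bash
mkdir -p pics; ls; python3 - <<'E'
from station import *
import cv2,numpy as np
o=get_obs(); print({k:np.round(v,3).tolist() for k,v in o.items()})
a=capture("scene");b=capture("top")
for n,c in(("scene",a),("top",b)):
    np.savez(f"pics/{n}.npz",**c); print(n,c["K"].tolist(),np.round(c["T"],3).tolist())
    cv2.imwrite(f"pics/{n}.png",c["img"][:,:,::-1])
E
```

```text
pics
{'clock': 0.0, 'joint_positions': [1.154, 0.528, 1.434, 0.0, 1.181, -0.179], 'dq': [0.002, -0.001, 0.0, -0.0, -0.0, -0.002], 'effort': [-0.001, -44.004, -17.659, 0.063, 0.058, -0.0], 'position': [0.147, 0.607, 0.291], 'orientation': [[-0.972, 0.236, -0.001], [0.236, 0.972, -0.002], [0.0, -0.002, -1.0]], 'wrist_force': [0.092, 0.312, 1.205], 'wrist_torque': [0.006, 0.019, 0.051], 'grip_width': 0.998}
scene [[387.4489409532723, 0.0, 321.9667306221266], [0.0, 387.4489409532723, 202.3205688398002], [0.0, 0.0, 1.0]] [[0.475, 0.492, -0.73, -0.111], [-0.88, 0.251, -0.403, -0.327], [-0.015, 0.834, 0.552, 0.6], [0.0, 0.0, 0.0, 1.0]]
top [[393.04000600465554, 0.0, 328.5648415331842], [0.0, 393.04000600465554, 201.60142130882033], [0.0, 0.0, 1.0]] [[0.026, 0.996, -0.085, 0.472], [-1.0, 0.026, 0.004, 0.043], [0.006, 0.084, 0.996, 1.169], [0.0, 0.0, 0.0, 1.0]]
```

View pics/top.png

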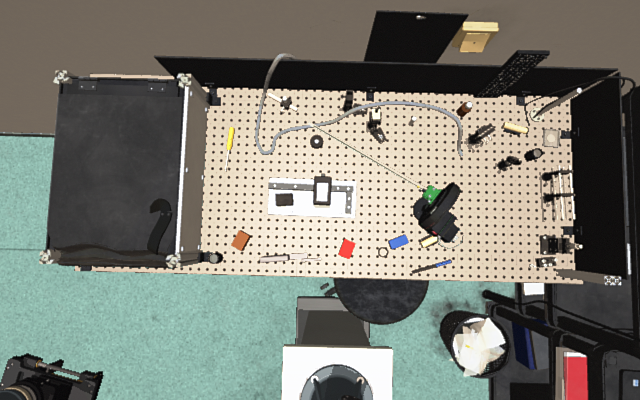

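View pics/scene.png

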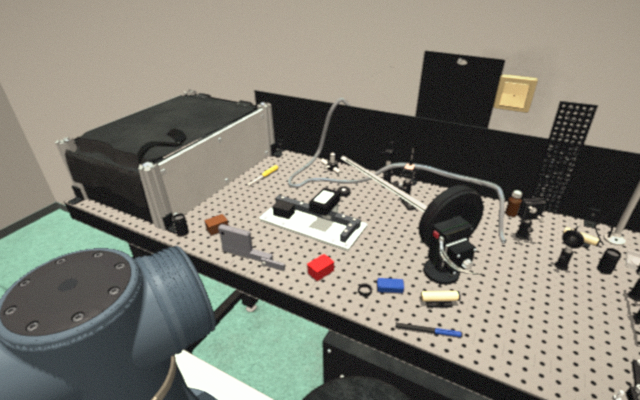

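The top view shows the white jig bed at cols 268–355, rows 179–216. The black block is at (284,199), the scan head at (322,190), the stop at about (350,203), and the grey stick at (262–308, 258) with its nose to the right. The brown (241,241) and red (347,248) blocks are decoys. Next I'll measure these.

```bash
cat > h.py <<'E'
import numpy as np,cv2
def ray(c,u,v):
    K=c["K"];d=np.array([(u-K[0,2])/K[0,0],-(v-K[1,2])/K[1,1],-1.0]);return c["T"][:3,3],c["T"][:3,:3]@d
def plane(c,u,v,z):
    p,d=ray(c,u,v);return p+d*(z-p[2])/d[2]
def pts(c):
    v,u=np.mgrid[0:400,0:640];K=c["K"];z=c["range_z"]
    P=np.stack([(u-K[0,2])/K[0,0]*z,-(v-K[1,2])/K[1,1]*z,-z],-1);return P@c["T"][:3,:3].T+c["T"][:3,3]
def rect(m,c,z):
    cs,_=cv2.findContours(m.astype(np.uint8),cv2.RETR_EXTERNAL,cv2.CHAIN_APPROX_NONE)
    k=max(cs,key=cv2.contourArea)[:,0]
    P=np.array([plane(c,u,v,z)[:2] for u,v in k],np.float32)
    return cv2.minAreaRect(P),P
E
python3 - <<'E'
from h import *
import cv2
t=dict(np.load("pics/top.npz"));P=pts(t);im=t["img"].astype(int)
def box(r0,r1,c0,c1,z):
    m=np.zeros((400,640),bool);m[r0:r1,c0:c1]=1;return m
g=im.max(2)
m=box(170,225,255,365,0)&(im.min(2)>190)
r,_=rect(m,t,.01);print("bed",r)
for nm,b,z in(("block",(192,207,272,296),.04),):
    m=box(*b,0)&(g<60);r,_=rect(m,t,z);print(nm,r,m.sum())
m=box(250,268,255,325,0)
h=P[...,2]
for nm,lo,hi in(("grip",.05,.09),("beam",.01,.03)):
    k=m&(h>lo)&(h<hi); q=P[k]; print(nm,len(q),q.min(0),q.max(0),np.median(q,0)); print(np.polyfit(q[:,1],q[:,0],1))
for n,(u,v) in dict(head=(322,190),blk=(284,199),stop=(350,203),bedc=(311,210)).items(): print(n,P[v,u])
s=dict(np.load("pics/scene.npz"));Q=pts(s)
cv2.imwrite("pics/c1.png",np.hstack([cv2.resize(t["img"][165:275,235:365,::-1],None,fx=4,fy=4,interpolation=2)]))
E
```

```text
bed ((0.5830463171005249, 0.095265693962574), (0.16086159646511078, 0.3246850371360779), 1.494728922843933)
block ((0.5652177333831787, 0.1465911567211151), (0.014464125037193298, 0.005758339073508978), 1.5125024318695068) 18
grip 175 [0.39204965 0.14779539 0.05001878] [0.41334575 0.22508296 0.07526713] [0.4036186  0.1861212  0.06734036]
[-0.09991848  0.42198158]
beam 160 [0.39443438 0.05888496 0.01016922] [0.41801097 0.20198794 0.02692581] [0.40572456 0.11380128 0.016185  ]
[0.0906259  0.39602231]
head [0.59580866 0.05763357 0.08479884]
blk [0.57221442 0.16743644 0.03656189]
stop [ 0.56647307 -0.02429126  0.02666451]
bedc [0.5441084  0.08954038 0.00927682]
```

View pics/c1.png

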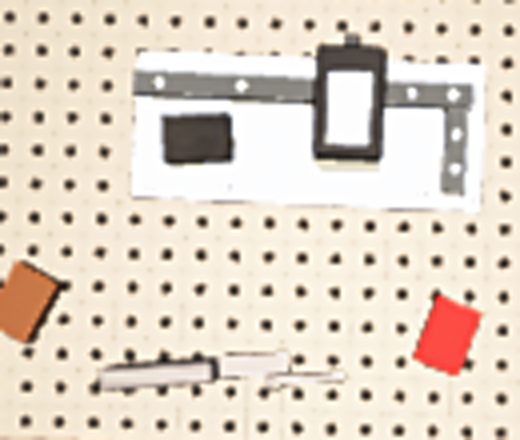

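>>> jog_arm(increments=[[[-4,-6,-7],[0,0,7],0],[[-8,-12,-7],[0,0,14],0],[[-12,-18,-7],[0,0,21],0],[[-16.3,-24.9,-7],[0,0,28],0],[[-16.3,-24.9,-7],[0,0,35],0]])

```text
clock: 0.52
position: [0.2123, 0.4237, 0.3511]
orientation: [[-0.657, 0.754, -0.001], [0.754, 0.657, -0.002], [-0.001, -0.002, -1.0]]
wrist_force: [0.6, -1.0, -0.6]
grip_width: 1.005
```

>>> jog_arm(increments=[[[-37,0.7,-1],[0,0,7],0],[[-37,0.7,-1],[0,0,14],0],[[-37,0.7,-1],[0,0,21],0],[[-37,0.7,-1],[0,0,28],0],[[-37,0.7,-1],[0,0,35],0]])

```text
clock: 0.93
position: [0.3522, 0.2689, 0.3569]
orientation: [[-0.1, 0.995, -0.001], [0.995, 0.1, -0.002], [-0.002, -0.001, -1.0]]
wrist_force: [1.1, 1.5, -0.4]
grip_width: 1.0
```

>>> jog_arm(increments=[[[-18,0.7,0],[0,0,6],0],[[-18,0.7,0],[0,0,6],0],[[-18,0.7,0],[0,0,6],0],[[-18,0.7,0],[0,0,6],0]])

```text
clock: 1.27
position: [0.3747, 0.1038, 0.357]
orientation: [[0.004, 1.0, -0.001], [1.0, -0.004, -0.002], [-0.002, -0.001, -1.0]]
wrist_force: [1.3, -0.0, -0.2]
grip_width: 0.997
```

>>> jog_arm(increments=[[[3,10,5],[0,0,0],0],[[3,10,5],[0,0,0],0],[[3,10,5],[0,0,0],0],[[3,10,5],[0,0,0],0]])

```text
clock: 1.6
position: [0.4793, 0.1328, 0.3041]
orientation: [[0.006, 1.0, -0.001], [1.0, -0.006, -0.001], [-0.001, -0.001, -1.0]]
wrist_force: [0.2, -0.0, 0.2]
grip_width: 1.001
```

```bash
python3 - <<'E'
from station import *
import numpy as np,cv2
o=get_obs();c=capture("wrist");print(c["K"].tolist(),np.round(c["T_tool_cam"],3).tolist(),[k for k in c])
T=np.eye(4);T[:3,:3]=o["orientation"];T[:3,3]=o["position"]
np.savez("pics/w1.npz",Tw=T@c["T_tool_cam"],**c);cv2.imwrite("pics/w1.png",c["img"][:,:,::-1])
print(o["position"])
E
```

```text
[[309.70691628693146, 0.0, 324.8776310952022], [0.0, 309.70691628693146, 198.72453518899468], [0.0, 0.0, 1.0]] [[-0.001, 0.968, 0.25, 0.07], [1.0, 0.001, -0.001, -0.0], [-0.001, 0.25, -0.968, -0.094], [0.0, 0.0, 0.0, 1.0]] ['img', 'range_z', 'K', 'T_tool_cam']
[0.4793023  0.13282249 0.30405438]
```

View pics/w1.png

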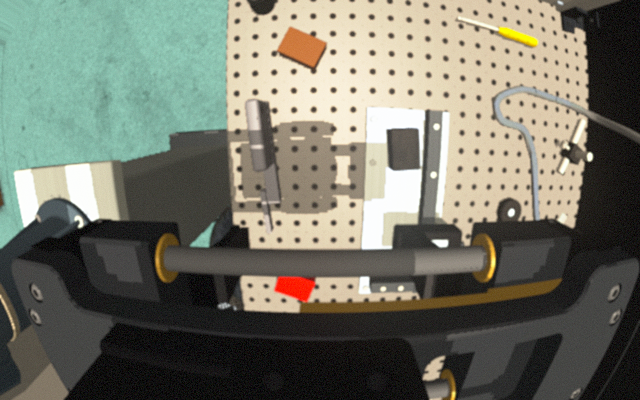

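The wrist view shows the block top at about (404,149), the fence bar at cols 425–440, the bed at cols 363–445, and the stick at (250–275, 100–230).

```bash
cat >> h.py <<'E'
def wdir(c,u,v):
    K=c["K"];x=(u-K[0,2])/K[0,0];y=(v-K[1,2])/K[1,1];th=np.hypot(x,y)+1e-9
    s=np.tan(np.minimum(th,1.4))/th
    return np.stack([x*s,-y*s,-np.ones_like(x)],-1)
def wpts(c):
    v,u=np.mgrid[0:400,0:640].astype(float);D=wdir(c,u,v)*c["range_z"][...,None]
    return D@c["Tw"][:3,:3].T+c["Tw"][:3,3]
def wplane(c,k,z):
    D=wdir(c,k[:,0].astype(float),k[:,1].astype(float))@c["Tw"][:3,:3].T;p=c["Tw"][:3,3]
    return p+D*((z-p[2])/D[:,2])[:,None]
def wrect(m,c,z):
    cs,_=cv2.findContours(m.astype(np.uint8),cv2.RETR_EXTERNAL,cv2.CHAIN_APPROX_NONE)
    k=max(cs,key=cv2.contourArea)[:,0];P=wplane(c,k,z)[:,:2].astype(np.float32)
    return cv2.minAreaRect(P),P
E
python3 - <<'E'
from h import *
c=dict(np.load("pics/w1.npz"));P=wpts(c);im=c["img"].astype(int)
v,u=np.mgrid[0:400,0:640]
def B(r0,r1,c0,c1): return (v>=r0)&(v<r1)&(u>=c0)&(u<c1)
print("table z",np.median(P[B(60,220,300,355)][:,2]),"bed z",np.median(P[B(200,220,375,410)][:,2]))
# heights
h=P[...,2]
k=B(120,180,380,423)&(h>.030)&(h<.05);print("blk h",np.median(h[k]),k.sum());r,_=wrect(k,c,.04);print("block depthmask",r)
k2=B(120,180,380,423)&(im.max(2)<75);r,_=wrect(k2,c,.04);print("block dark",r)
# per-row profiles: fence face edge and bed edges
for row in(115,140,185,200,215):
    q=P[row,355:460];print(row,np.round(q[::3,0],3).tolist());print("  z",np.round(q[::3,2]*1000).astype(int).tolist());print("  g",im[row,355:460:3,1].tolist())
for nm,lo,hi in(("grip",.055,.085),("beam",.010,.03)):
    k=B(90,240,235,290)&(h>lo)&(h<hi);q=P[k];print(nm,len(q),q.min(0).round(3),q.max(0).round(3),np.median(h[k]));
    for y in np.arange(.04,.24,.01):
        s=q[abs(q[:,1]-y)<.004]
        if len(s):print("   y%.2f x %.4f..%.4f"%(y,s[:,0].min(),s[:,0].max()),end="")
    print()
E
```

```text
table z 0.0012763505351784943 bed z 0.01148640719443872
blk h 0.04127222962671037 1250
block depthmask ((0.5734356045722961, 0.1697174608707428), (0.03769581392407417, 0.04977606236934662), 4.187148094177246)
block dark ((0.5556323528289795, 0.16920597851276398), (0.003968521952629089, 0.04286692291498184), 4.753654479980469)
115 [0.518, 0.522, 0.525, 0.529, 0.532, 0.536, 0.539, 0.543, 0.547, 0.551, 0.555, 0.559, 0.562, 0.566, 0.57, 0.574, 0.578, 0.582, 0.586, 0.589, 0.593, 0.598, 0.602, 0.606, 0.607, 0.607, 0.611, 0.615, 0.619, 0.623, 0.635, 0.64, 0.648, 0.652, 0.657]
  z [1, 2, 0, 0, 11, 11, 11, 11, 11, 12, 11, 10, 12, 11, 11, 10, 11, 12, 12, 12, 12, 11, 10, 12, 21, 31, 32, 32, 30, 31, 13, 11, 2, 2, 2]
  g [240, 241, 239, 236, 244, 253, 251, 253, 253, 253, 253, 253, 253, 253, 254, 253, 254, 253, 253, 253, 253, 253, 253, 232, 63, 130, 134, 137, 136, 206, 254, 252, 216, 217, 214]
140 [0.518, 0.522, 0.526, 0.53, 0.532, 0.536, 0.54, 0.543, 0.547, 0.551, 0.555, 0.556, 0.557, 0.56, 0.563, 0.567, 0.571, 0.574, 0.578, 0.582, 0.586, 0.59, 0.603, 0.605, 0.606, 0.608, 0.612, 0.616, 0.62, 0.63
[... 2146 characters left out ...]
4154   y0.17 x 0.3986..0.4147   y0.18 x 0.3973..0.4136   y0.19 x 0.3965..0.4127   y0.20 x 0.3955..0.4118   y0.21 x 0.3935..0.4104   y0.22 x 0.3936..0.4105   y0.23 x 0.3955..0.4084
beam 943 [0.394 0.059 0.01 ] [0.421 0.228 0.03 ] 0.018988584397816755
   y0.06 x 0.4008..0.4080   y0.07 x 0.3988..0.4074   y0.08 x 0.3981..0.4055   y0.09 x 0.3974..0.4049   y0.10 x 0.3939..0.4210   y0.11 x 0.3947..0.4205   y0.12 x 0.3975..0.4198   y0.13 x 0.4022..0.4190   y0.14 x 0.4013..0.4180   y0.15 x 0.4117..0.4172   y0.16 x 0.4144..0.4156   y0.17 x 0.4136..0.4147   y0.18 x 0.4125..0.4137   y0.19 x 0.4116..0.4126   y0.20 x 0.4107..0.4117   y0.21 x 0.4095..0.4105   y0.22 x 0.4083..0.4102   y0.23 x 0.4073..0.4092
```

```bash
python3 - <<'E'
from h import *
c=dict(np.load("pics/w1.npz"));P=wpts(c);im=c["img"].astype(int);h=P[...,2]
def fit(q): # axis fit x = a*y+b
    return np.polyfit(q[:,1],q[:,0],1)
# fence near top edge & bed near edge row by row
F=[];N=[]
for r in range(112,222):
    q=P[r,400:460];k=np.where((q[:,2]>.029)&(q[:,2]<.034)&(q[:,0]>.595))[0]
    if len(k):F.append(q[k[0]])
    q=P[r,350:400];k=np.where((q[:,2]>.009)&(q[:,2]<.014))[0]
    if len(k):N.append(q[k[0]])
F=np.array(F);N=np.array(N)
for nm,q in(("fence",F),("bed",N)):
    a=fit(q);res=q[:,0]-np.polyval(a,q[:,1]);g=abs(res)<.0025;a=fit(q[g]);print(nm,a,"deg",np.degrees(np.arctan(a[0])),"x at y=.17",np.polyval(a,.17),g.sum(),res[g].std())
# bed far-left end (max y) at mid x
k=(h>.009)&(h<.014)&(P[...,0]>.54)&(P[...,0]<.6)&(P[...,1]>.15);print("bed left end y",np.percentile(P[k][:,1],[99,99.8]))
t=dict(np.load("pics/top.npz"));Q=pts(t);H=Q[...,2]
k=(H>.02)&(H<.04)&(Q[...,0]>.52)&(Q[...,0]<.59)&(Q[...,1]<0)&(Q[...,1]>-.06);q=Q[k];print("stop pts",len(q),q.min(0),q.max(0))
k=(H>.007)&(H<.016)&(Q[...,0]>.54)&(Q[...,0]<.6);q=Q[k];q=q[(q[:,1]>-.08)&(q[:,1]<.25)];print("bed y range top cam",np.percentile(q[:,1],[1,99]))
k=(H>.07)&(H<.1)&(abs(Q[...,0]-.6)<.07)&(abs(Q[...,1]-.06)<.06);q=Q[k];print("head",q.min(0),q.max(0))
# block
k=(h>.036)&(h<.046)&(P[...,0]>.54)&(P[...,0]<.60)&(P[...,1]>.13)&(P[...,1]<.21);q=P[k][:,:2].astype(np.float32);print("block",cv2.minAreaRect(q))
# stick
k=(h>.064)&(h<.078)&(P[...,0]>.37)&(P[...,0]<.44)&(P[...,1]>.1)&(P[...,1]<.26);g=P[k];print("grip",cv2.minAreaRect(g[:,:2].astype(np.float32)),fit(g),g[:,2].mean())
k=(h>.012)&(h<.024)&(P[...,0]>.38)&(P[...,0]<.44)&(P[...,1]>.04)&(P[...,1]<.145);b=P[k]
for y in np.arange(.05,.145,.004):
    s=b[abs(b[:,1]-y)<.002]
    if len(s):print("y%.3f %.4f %.4f"%(y,s[:,0].min(),s[:,0].max()))
E
```

```text
fence [0.02217566 0.60143639] deg 1.270363527108019 x at y=.17 0.6052062565972315 110 0.0004996511372742971
bed [0.0140239  0.52827195] deg 0.8034577331847552 x at y=.17 0.5306560173642509 110 0.000535070699434625
bed left end y [0.21855394 0.21887493]
stop pts 99 [ 0.53953071 -0.02718948  0.02549566] [ 0.58962746 -0.01200755  0.03698399]
bed y range top cam [-0.03992611  0.21525133]
head [0.55691466 0.0330331  0.07032009] [0.64589331 0.08324072 0.09030502]
block ((0.5742605924606323, 0.16962090134620667), (0.03582002967596054, 0.04975879564881325), 4.4097371101379395)
grip ((0.4043523371219635, 0.1879512220621109), (0.016591904684901237, 0.0805705115199089), 5.886737823486328) [-0.10080498  0.42432569] 0.07037827180784823
y0.058 0.4019 0.4074
y0.062 0.4008 0.4080
y0.066 0.4009 0.4076
y0.070 0.3998 0.4073
y0.074 0.3988 0.4072
y0.078 0.3992 0.4052
y0.082 0.3981 0.4055
y0.086 0.3983 0.4049
y0.090 0.3987 0.4049
y0.094 0.3974 0.4044
y0.098 0.3977 0.4123
y0.102 0.3966 0.4210
y0.106 0.3945 0.4203
y0.110 0.3947 0.4204
y0.114 0.3959 0.4202
y0.118 0.3975 0.4197
y0.122 0.4043 0.4194
y0.126 0.4022 0.4193
y0.130 0.4023 0.4188
y0.134 0.4023 0.4186
y0.138 0.4013 0.4166
y0.142 0.4015 0.4166
```

>>> jog_arm(increments=[[[2.2,-3.6,3],[0,0,-6.2],0],[[4.5,-7.4,6],[0,0,-6.2],0],[[4.5,-7.4,10],[0,0,-6.2],0],[[4.5,-7.4,13],[0,0,-6.2],0],[[4.5,-7.4,13],[0,0,-6.2],0]])

```text
clock: 2.07
position: [0.3955, 0.1778, 0.1694]
orientation: [[-0.105, 0.994, -0.022], [0.994, 0.105, -0.005], [-0.003, -0.022, -1.0]]
wrist_force: [-1.5, -0.4, 0.4]
grip_width: 0.999
```

>>> jog_arm(increments=[[[0,0,0],[0,0,0],0],[[0,0,0],[0,0,0],0]])

```text
clock: 2.23
position: [0.395, 0.1777, 0.1702]
orientation: [[-0.106, 0.994, -0.023], [0.994, 0.106, -0.005], [-0.003, -0.024, -1.0]]
wrist_force: [-0.0, -0.2, -0.1]
grip_width: 1.001
```

>>> jog_arm(increments=[[[0,1.15,1],[-0.7,0.1,0],0],[[0,1.15,2.5],[-1.3,0.1,0],0],[[0,1.15,3],[-1.3,0.1,0],0],[[0,1.15,3],[-1.3,0.1,0],0]])

```text
clock: 2.57
position: [0.4064, 0.1786, 0.1414]
orientation: [[-0.105, 0.994, 0.001], [0.994, 0.105, -0.001], [-0.001, 0.001, -1.0]]
wrist_force: [0.4, 0.3, 0.6]
grip_width: 1.0
```

```bash
python3 - <<'E'
from station import *
import numpy as np
o=get_obs();print(np.round(o["joint_positions"],3),np.round(o["position"],4),np.round(o["orientation"],4).tolist())
E
```

```text
[ 1.620e-01  5.700e-01  2.009e+00 -2.000e-03  5.620e-01  5.800e-02] [0.4064 0.1786 0.1414] [[-0.1054, 0.9944, 0.0013], [0.9944, 0.1054, -0.0009], [-0.0011, 0.0011, -1.0]]
```

>>> jog_arm(increments=[[[0,-0.1,2],[0,0,0],0],[[0,-0.1,4],[0,0,0],0],[[0,-0.1,4],[0,0,0],0],[[0,-0.1,4],[0,0,0],160]])

```text
clock: 2.9
position: [0.4057, 0.1784, 0.1023]
orientation: [[-0.105, 0.994, 0.001], [0.994, 0.105, -0.001], [-0.001, 0.001, -1.0]]
wrist_force: [0.4, 0.3, 0.2]
grip_width: 0.972
```

>>> jog_arm(increments=[[[0,0,0],[0,0,0],255],[[0,0,0],[0,0,0],255],[[0,0,0],[0,0,0],255],[[0,0,0],[0,0,0],255],[[0,0,0],[0,0,0],255]])

```text
clock: 3.32
position: [0.4059, 0.1784, 0.1028]
orientation: [[-0.105, 0.994, 0.002], [0.994, 0.105, -0.001], [-0.001, 0.002, -1.0]]
wrist_force: [-0.3, 0.2, -0.7]
grip_width: 0.629
```

>>> jog_arm(increments=[[[0,0,0],[0,0,0],255],[[0,0,0],[0,0,0],255],[[0,0,0],[0,0,0],255],[[0,0,0],[0,0,0],255],[[0,0,0],[0,0,0],255]])

```text
clock: 3.73
position: [0.4059, 0.1784, 0.1028]
orientation: [[-0.105, 0.994, 0.002], [0.994, 0.105, -0.001], [-0.001, 0.002, -1.0]]
wrist_force: [0.1, 0.1, 0.4]
grip_width: 0.251
```

>>> jog_arm(increments=[[[0,0,0],[0,0,0],255],[[0,0,0],[0,0,0],255],[[0,0,0],[0,0,0],255],[[0,0,0],[0,0,0],255],[[0,0,0],[0,0,0],255]])

```text
clock: 4.15
position: [0.4058, 0.1784, 0.1027]
orientation: [[-0.105, 0.994, 0.002], [0.994, 0.105, -0.001], [-0.001, 0.002, -1.0]]
wrist_force: [-0.0, -0.7, -1.7]
grip_width: 0.18
```

>>> jog_arm(increments=[[[0,0,-1],[0,0,0],255],[[0,0,-2.5],[0,0,0],255],[[0,0,-4],[0,0,0],255],[[0,0,-4],[0,0,0],255],[[0,0,-4],[0,0,0],255]])

```text
clock: 4.57
position: [0.4061, 0.1785, 0.143]
orientation: [[-0.105, 0.994, 0.004], [0.994, 0.105, -0.001], [-0.001, 0.004, -1.0]]
wrist_force: [0.4, -0.5, -1.5]
grip_width: 0.179
```

```bash
python3 - <<'E'
from h import *
for n in("top","scene"):
    Q=pts(dict(np.load(f"pics/{n}.npz")))
    k=(Q[...,0]>.42)&(Q[...,0]<.72)&(Q[...,1]>.25)&(Q[...,1]<.6)&(Q[...,2]>.03)
    q=Q[k]
    for lo,hi in((.03,.1),(.1,.2),(.2,.3),(.3,.5)):
        s=q[(q[:,2]>lo)&(q[:,2]<hi)];print(n,lo,len(s),s[:,1].min() if len(s) else None)
E
```

```text
top 0.03 932 0.26814447024586835
top 0.1 9616 0.4094309158094551
top 0.2 132 0.44760599317976046
top 0.3 0 None
scene 0.03 1871 0.2681222100477995
scene 0.1 5142 0.407403384365109
scene 0.2 112 0.4462888622802375
scene 0.3 0 None
```

>>> jog_arm(increments=[[[2,2,0],[0,0,3],255],[[5,5,0],[0,0,5],255],[[8,7.6,0],[0,0,7.2],255],[[9.5,7.6,0],[0,0,7.2],255],[[9.5,7.6,0],[0,0,7.2],255]])

```text
clock: 4.98
position: [0.4729, 0.284, 0.1421]
orientation: [[0.017, 1.0, 0.005], [1.0, -0.017, 0.001], [0.001, 0.005, -1.0]]
wrist_force: [-0.5, -1.0, -1.1]
grip_width: 0.183
```

>>> jog_arm(increments=[[[-0.2,3,0],[0.3,-0.06,0],255],[[-0.2,6,0],[0.3,-0.06,0],255],[[-0.2,7,0.8],[0.3,-0.06,0],255],[[-0.2,7,1.8],[0.3,-0.06,0],255],[[-0.2,7,2.6],[0.3,-0.06,0],255]])

```text
clock: 5.4
position: [0.5412, 0.2795, 0.1142]
orientation: [[0.019, 1.0, -0.005], [1.0, -0.019, -0.002], [-0.002, -0.005, -1.0]]
wrist_force: [-2.0, -1.0, -1.7]
grip_width: 0.181
```

>>> jog_arm(increments=[[[0,0,0],[0,0,0],255],[[0,0,0],[0,0,0],255]])

```text
clock: 5.57
position: [0.5391, 0.279, 0.113]
orientation: [[0.018, 1.0, -0.009], [1.0, -0.018, -0.003], [-0.003, -0.009, -1.0]]
wrist_force: [-0.1, 0.2, -1.2]
grip_width: 0.179
```

```bash
cat > look.py <<'E'
import sys
from station import *
from h import *
def look(n):
    o=get_obs();c=capture("wrist");T=np.eye(4);T[:3,:3]=o["orientation"];T[:3,3]=o["position"]
    c["Tw"]=T@c["T_tool_cam"];np.savez(f"pics/{n}.npz",**c);cv2.imwrite(f"pics/{n}.png",c["img"][:,:,::-1]);return c,o
E
python3 - <<'E'
from look import *
c,o=look("w2")
for i in range(3):print(get_obs()["wrist_force"].round(2))
print(o["position"].round(4),o["orientation"].round(4).tolist(),o["wrist_torque"].round(3))
t=capture("top");cv2.imwrite("pics/t2.png",np.hstack([cv2.resize(t["img"][165:235,215:365,::-1],None,fx=5,fy=5,interpolation=2)]))
np.savez("pics/t2.npz",**t)
E
```

```text
[-0.19 -0.25 -1.09]
[-0.19 -0.25 -1.09]
[-0.19 -0.25 -1.09]
[0.5391 0.279  0.113 ] [[0.0182, 0.9998, -0.0086], [0.9998, -0.0182, -0.0028], [-0.003, -0.0085, -1.0]] [-0.071  0.075  0.003]
```

View pics/w2.png

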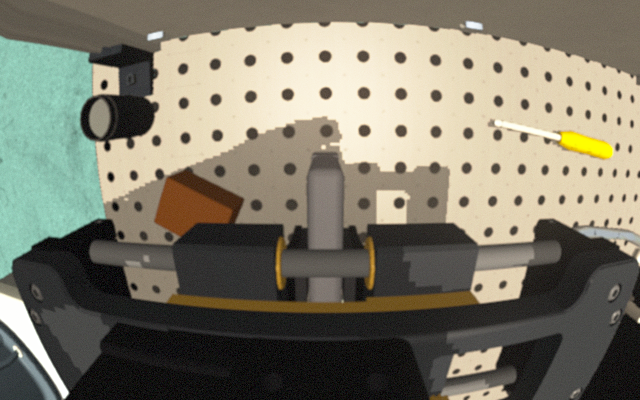

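>>> jog_arm(increments=[[[0.25,0,-0.2],[-0.5,0.17,0],255],[[0.25,1,-0.2],[-0.5,0.17,0],255],[[0.25,1.9,-0.2],[-0.5,0.17,0],255],[[0.25,2,-0.2],[-0.5,0.17,0],255],[[0.25,2,-0.2],[-0.5,0.17,0],255]])

```text
clock: 6.08
position: [0.5606, 0.2813, 0.1158]
orientation: [[0.019, 1.0, 0.002], [1.0, -0.019, 0.001], [0.001, 0.002, -1.0]]
wrist_force: [0.5, 1.2, -1.4]
grip_width: 0.181
```

```bash
cat > st.py <<'E'
from look import *
O=np.array([.604,.088]);a=np.radians(-91.13);f=np.array([np.cos(a),np.sin(a)]);n=np.array([-f[1],f[0]])
def st():
    o=get_obs();d=o["position"][:2]-O;F=o["wrist_force"];R=o["orientation"];tx=R[:2,0]
    print("t%.2f jig x %.1f y %.1f z %.1f mm | F f %.2f n %.2f z %.2f | yaw err %.2f deg tilt %.4f %.4f torque"%(o["clock"],d@f*1e3,d@n*1e3,o["position"][2]*1e3,F[:2]@f,F[:2]@n,F[2],np.degrees(np.arctan2(tx[1],tx[0]))-88.87,R[0,2],R[1,2]),o["wrist_torque"].round(3))
if __name__=="__main__":st()
E
python3 st.py;  python3 - <<'E'
from look import *
s=capture("scene");np.savez("pics/s2.npz",**s);cv2.imwrite("pics/s2.png",cv2.resize(s["img"][170:260,190:380,::-1],None,fx=4,fy=4,interpolation=2))
E
```

```text
t6.08 jig x -192.4 y -47.2 z 115.8 mm | F f -1.20 n 0.48 z -1.40 | yaw err 0.05 deg tilt 0.0021 0.0006 torque [-0.072  0.085 -0.091]
```

View pics/s2.png

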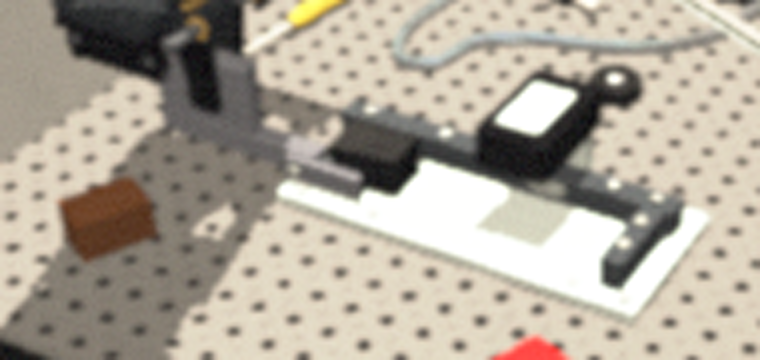

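>>> jog_arm(increments=[[[0,0.4,0],[0,0,0],255],[[0,0.8,0],[0,0,0],255],[[0,1.1,0],[0,0,0],255],[[0,1.4,0],[0,0,0],255],[[0,1.6,0],[0,0,0],255]])

```text
clock: 6.55
position: [0.5757, 0.2808, 0.1154]
orientation: [[0.019, 1.0, -0.0], [1.0, -0.019, 0.0], [0.0, -0.0, -1.0]]
wrist_force: [-1.1, 0.0, -0.6]
grip_width: 0.179
```

>>> jog_arm(increments=[[[0,0,0],[0,0,0],255],[[0,0,0],[0,0,0],255]])

```text
clock: 6.72
position: [0.5758, 0.2807, 0.1153]
orientation: [[0.019, 1.0, -0.0], [1.0, -0.019, -0.0], [-0.0, -0.0, -1.0]]
wrist_force: [0.1, 0.1, -1.3]
grip_width: 0.182
```

```bash
python3 st.py
```

```text
t6.72 jig x -192.1 y -31.9 z 115.3 mm | F f -0.09 n 0.11 z -1.35 | yaw err 0.04 deg tilt -0.0004 -0.0000 torque [-0.063  0.103 -0.032]
```

>>> jog_arm(increments=[[[0,0.15,0],[0,0,0],255],[[0,0.3,0],[0,0,0],255],[[0,0.4,0],[0,0,0],255],[[0,0.4,0],[0,0,0],255],[[0,0.4,0],[0,0,0],255]])

```text
clock: 7.13
position: [0.5799, 0.2806, 0.1153]
orientation: [[0.019, 1.0, -0.0], [1.0, -0.019, -0.0], [-0.0, -0.0, -1.0]]
wrist_force: [-0.7, -0.8, -0.8]
grip_width: 0.184
```

>>> jog_arm(increments=[[[0,0.05,0],[0,0,0],255],[[0,0.1,0],[0,0,0],255],[[0,0.1,0],[0,0,0],255],[[0,0.1,0],[0,0,0],255]])

```text
clock: 7.47
position: [0.5809, 0.2805, 0.1153]
orientation: [[0.019, 1.0, -0.0], [1.0, -0.019, -0.0], [-0.0, -0.0, -1.0]]
wrist_force: [-0.9, 0.2, -1.0]
grip_width: 0.181
```

```bash
python3 st.py
```

```text
t7.47 jig x -192.1 y -26.9 z 115.3 mm | F f -0.23 n -0.87 z -1.00 | yaw err 0.04 deg tilt -0.0003 -0.0001 torque [-0.103  0.273 -0.069]
```

```bash
cat >> st.py <<'E'
    F=[];Q=[]
    for i in range(5):
        o=get_obs();F.append(o["wrist_force"]);Q.append(o["wrist_torque"]);capture("top")
    F=np.array(F);print("avg f %.2f n %.2f z %.2f sd %.2f"%(F[:,:2].mean(0)@f,F[:,:2].mean(0)@n,F[:,2].mean(),F.std()),"tq",np.mean(Q,0).round(3),np.std(Q,0).round(3))
E
python3 st.py
```

```text
File "st.py", line 7
    F=[];Q=[]
IndentationError: unexpected indent
```

>>> jog_arm(increments=[[[0,0.03,0],[0,0,0],255],[[0,0.05,0],[0,0,0],255],[[0,0.05,0],[0,0,0],255]])

```text
clock: 7.72
position: [0.5815, 0.2806, 0.1153]
orientation: [[0.019, 1.0, -0.0], [1.0, -0.019, -0.0], [-0.0, -0.0, -1.0]]
wrist_force: [-1.5, -0.9, -0.8]
grip_width: 0.184
```

```bash
python3 st.py
```

```text
File "st.py", line 7
    F=[];Q=[]
IndentationError: unexpected indent
```

```bash
python3 - <<'E'
s=open("st.py").read();l='if __name__=="__main__":st()\n';s=s.replace(l,"")+l;open("st.py","w").write(s)
E
python3 st.py
```

```text
t7.72 jig x -192.1 y -26.3 z 115.3 mm | F f 0.97 n -1.48 z -0.85 | yaw err 0.04 deg tilt -0.0002 -0.0001 torque [-0.082  0.288 -0.118]
avg f 0.47 n -1.18 z -1.30 sd 0.64 tq [-0.091  0.257 -0.126] [0.025 0.022 0.027]
```

>>> jog_arm(increments=[[[0,0.03,0],[0,0,0],255],[[0,0.05,0],[0,0,0],255],[[0,0.05,0],[0,0,0],255]])

```text
clock: 8.22
position: [0.582, 0.2806, 0.1153]
orientation: [[0.019, 1.0, -0.0], [1.0, -0.019, -0.0], [-0.0, -0.0, -1.0]]
wrist_force: [-0.8, 1.0, -1.8]
grip_width: 0.183
```

```bash
python3 st.py
```

```text
t8.22 jig x -192.1 y -25.8 z 115.3 mm | F f -0.97 n -0.85 z -1.80 | yaw err 0.04 deg tilt -0.0002 -0.0001 torque [-0.104  0.262 -0.118]
avg f -0.35 n -0.93 z -1.44 sd 0.85 tq [-0.083  0.244 -0.098] [0.013 0.022 0.024]
```

>>> jog_arm(increments=[[[0,0.03,0],[0,0,0],255],[[0,0.05,0],[0,0,0],255],[[0,0.05,0],[0,0,0],255]])

```text
clock: 8.72
position: [0.5825, 0.2805, 0.1153]
orientation: [[0.019, 1.0, -0.0], [1.0, -0.019, -0.0], [-0.0, -0.0, -1.0]]
wrist_force: [-0.4, -0.3, -1.0]
grip_width: 0.18
```

```bash
python3 st.py
```

```text
t8.72 jig x -192.1 y -25.3 z 115.3 mm | F f 0.33 n -0.37 z -1.01 | yaw err 0.04 deg tilt -0.0003 -0.0001 torque [-0.096  0.247 -0.09 ]
avg f 0.21 n -0.77 z -1.07 sd 0.52 tq [-0.088  0.259 -0.104] [0.009 0.019 0.02 ]
```

>>> jog_arm(increments=[[[0,0.03,0],[0,0,0],255],[[0,0.05,0],[0,0,0],255],[[0,0.05,0],[0,0,0],255]])

```text
clock: 9.22
position: [0.5827, 0.2806, 0.1153]
orientation: [[0.019, 1.0, -0.001], [1.0, -0.019, -0.0], [-0.0, -0.001, -1.0]]
wrist_force: [-2.1, 0.3, -1.4]
grip_width: 0.181
```

```bash
python3 st.py
```

```text
t9.22 jig x -192.1 y -25.1 z 115.3 mm | F f -0.22 n -2.11 z -1.45 | yaw err 0.03 deg tilt -0.0009 -0.0001 torque [-0.065  0.348 -0.201]
avg f -0.33 n -1.80 z -1.07 sd 0.98 tq [-0.086  0.395 -0.194] [0.019 0.029 0.024]
```

>>> jog_arm(increments=[[[0,0.04,0],[0,0,0],255],[[0,0.07,0],[0,0,0],255],[[0,0.07,0],[0,0,0],255],[[0,0.07,0],[0,0,0],255],[[0,0.07,0],[0,0,0],255]])

```text
clock: 9.88
position: [0.5831, 0.2806, 0.1152]
orientation: [[0.019, 1.0, -0.001], [1.0, -0.019, -0.0], [-0.0, -0.001, -1.0]]
wrist_force: [-2.7, 0.3, -1.4]
grip_width: 0.183
```

```bash
python3 st.py
```

```text
t9.88 jig x -192.1 y -24.7 z 115.2 mm | F f -0.22 n -2.71 z -1.37 | yaw err 0.03 deg tilt -0.0015 -0.0002 torque [-0.047  0.599 -0.279]
avg f -0.61 n -3.26 z -0.84 sd 1.68 tq [-0.05   0.653 -0.284] [0.022 0.037 0.005]
```

>>> jog_arm(increments=[[[-0.1,0.03,0],[0,0,0],255],[[-0.25,0.03,0],[0,0,0],255],[[-0.4,0.03,0],[0,0,0],255],[[-0.5,0.03,0],[0,0,0],255],[[-0.5,0.03,0],[0,0,0],255]])

```text
clock: 10.55
position: [0.5832, 0.2754, 0.1151]
orientation: [[0.02, 1.0, -0.002], [1.0, -0.02, -0.0], [-0.0, -0.002, -1.0]]
wrist_force: [-3.2, 0.9, -0.9]
grip_width: 0.183
```

```bash
cat > blk.py <<'E'
from st import *
def blk():
    for n in("scene","top"):
        c=capture(n);Q=pts(c);d=Q[...,:2]-O;X=d@f;Y=d@n_;Z=Q[...,2]
        k=(Z>.036)&(Z<.046)&(Y<.003)&(Y>-.05)&(X>-.125)&(X<.1)&(c["img"].max(2)<130)
        q=np.stack([X[k],Y[k]],-1).astype(np.float32)
        if len(q)>30:
            r=cv2.minAreaRect(q);print(n,len(q),"blk jig",np.round(np.array(r[0])*1e3,1),np.round(np.array(r[1])*1e3,1),round(r[2],1))
import st as S
n_=S.n
E
python3 -c "
from blk import *
st();blk()"
```

```text
t10.55 jig x -186.9 y -24.5 z 115.1 mm | F f -0.87 n -3.17 z -0.94 | yaw err 0.01 deg tilt -0.0019 -0.0001 torque [ 0.31   0.744 -0.33 ]
avg f -1.41 n -3.50 z -1.56 sd 2.09 tq [ 0.297  0.744 -0.315] [0.032 0.008 0.009]
scene 157 blk jig [-77.8 -19.9] [36.9 49.8] 88.1
top 178 blk jig [-77.9 -19.4] [49.4 34.7] 1.2
```

>>> jog_arm(increments=[[[-0.2,0.03,0],[-0.03,0,0],255],[[-0.4,0.03,0],[-0.03,0,0],255],[[-0.6,0.03,0],[-0.03,0,0],255],[[-0.8,0.03,0],[-0.03,0,0],255],[[-0.9,0.03,0],[-0.03,0,0],255]])

```text
clock: 11.32
position: [0.5832, 0.2668, 0.1152]
orientation: [[0.02, 1.0, -0.001], [1.0, -0.02, 0.001], [0.001, -0.002, -1.0]]
wrist_force: [-3.8, 4.7, -0.8]
grip_width: 0.182
```

```bash
python3 -c "
from blk import *
st();blk()"
```

```text
t11.32 jig x -178.3 y -24.4 z 115.2 mm | F f -4.64 n -3.87 z -0.80 | yaw err -0.00 deg tilt -0.0015 0.0008 torque [ 0.762  0.916 -0.333]
avg f -3.64 n -4.20 z -1.32 sd 3.28 tq [ 0.657  0.896 -0.353] [0.068 0.037 0.025]
scene 160 blk jig [-72.4 -18.9] [48.7 37.5] 0.0
top 165 blk jig [-72.1 -19.9] [34.7 48.4] 88.5
```

>>> jog_arm(increments=[[[-0.25,0.02,0],[-0.03,0,0],255],[[-0.5,0.02,0],[-0.03,0,0],255],[[-0.75,0.02,0],[-0.03,0,0],255],[[-1,0.02,0],[-0.03,0,0],255],[[-1.2,0.02,0],[-0.03,0,0],255]])

```text
clock: 12.08
position: [0.5829, 0.255, 0.1152]
orientation: [[0.02, 1.0, -0.001], [1.0, -0.02, 0.001], [0.001, -0.001, -1.0]]
wrist_force: [-3.8, 4.0, -0.8]
grip_width: 0.18
```

```bash
python3 -c "
from blk import *
st();blk()"
```

```text
t12.08 jig x -166.6 y -24.4 z 115.2 mm | F f -3.93 n -3.86 z -0.76 | yaw err -0.02 deg tilt -0.0013 0.0014 torque [ 0.739  0.917 -0.324]
avg f -3.26 n -4.23 z -1.32 sd 3.13 tq [ 0.584  0.857 -0.325] [0.088 0.032 0.037]
scene 163 blk jig [-60.5 -20.3] [49.9 39.8] 4.5
top 167 blk jig [-60.6 -19.5] [49.3 32.3] 2.8
```

>>> jog_arm(increments=[[[-0.3,0.02,0],[-0.03,-0.05,0],255],[[-0.6,0.02,0],[-0.03,-0.05,0],255],[[-0.9,0.02,0],[-0.03,-0.05,0],255],[[-1.2,0.02,0],[-0.03,-0.05,0],255],[[-1.5,0.02,0],[-0.03,-0.05,0],255]])

```text
clock: 12.85
position: [0.5826, 0.24, 0.1151]
orientation: [[0.02, 1.0, -0.001], [1.0, -0.02, 0.0], [0.0, -0.001, -1.0]]
wrist_force: [-3.7, 4.8, -2.7]
grip_width: 0.18
```

```bash
python3 st.py
```

```text
t12.85 jig x -151.6 y -24.4 z 115.1 mm | F f -4.74 n -3.81 z -2.72 | yaw err -0.01 deg tilt -0.0012 0.0004 torque [ 0.729  0.879 -0.337]
avg f -2.68 n -4.00 z -1.86 sd 2.91 tq [ 0.523  0.87  -0.325] [0.133 0.033 0.006]
```

>>> jog_arm(increments=[[[-0.3,0.02,0],[-0.03,-0.05,0],255],[[-0.6,0.02,0],[-0.03,-0.05,0],255],[[-0.9,0.02,0],[-0.03,-0.05,0],255],[[-1.2,0.02,0],[-0.03,-0.05,0],255],[[-1.5,0.02,0],[-0.03,-0.05,0],255]])

```text
clock: 13.52
position: [0.5824, 0.225, 0.1151]
orientation: [[0.02, 1.0, -0.001], [1.0, -0.02, -0.001], [-0.001, -0.001, -1.0]]
wrist_force: [-4.2, 3.9, -2.1]
grip_width: 0.181
```

```bash
python3 -c "
from blk import *
st();blk()"
```

```text
t13.52 jig x -136.5 y -24.3 z 115.1 mm | F f -3.83 n -4.24 z -2.09 | yaw err -0.00 deg tilt -0.0012 -0.0008 torque [ 0.799  0.888 -0.342]
avg f -3.04 n -4.33 z -1.57 sd 3.12 tq [ 0.57   0.862 -0.343] [0.135 0.033 0.013]
scene 178 blk jig [-63.5 -17.9] [ 37.9 118.8] 87.2
top 170 blk jig [-55.8 -17.7] [ 34.9 100.3] 86.9
```

>>> jog_arm(increments=[[[-0.3,0.02,0],[-0.03,0,0],255],[[-0.6,0.02,0],[-0.03,0,0],255],[[-0.9,0.02,0],[-0.03,0,0],255],[[-1.2,0.02,0],[-0.03,0,0],255],[[-1.5,0.02,0],[-0.03,0,0],255]])

```text
clock: 14.28
position: [0.5822, 0.21, 0.1151]
orientation: [[0.02, 1.0, -0.001], [1.0, -0.02, -0.001], [-0.001, -0.001, -1.0]]
wrist_force: [-4.3, 4.0, -0.3]
grip_width: 0.186
```

```bash
python3 st.py
```

```text
t14.28 jig x -121.5 y -24.2 z 115.1 mm | F f -3.92 n -4.37 z -0.28 | yaw err 0.00 deg tilt -0.0010 -0.0009 torque [ 0.858  0.937 -0.367]
avg f -2.83 n -3.87 z -1.46 sd 2.84 tq [ 0.607  0.907 -0.342] [0.151 0.019 0.02 ]
```

>>> jog_arm(increments=[[[-0.2,0.03,0],[-0.03,0,0],255],[[-0.4,0.03,0],[-0.03,0,0],255],[[-0.6,0.03,0],[-0.03,0,0],255],[[-0.8,0.03,0],[-0.03,0,0],255],[[-1,0.03,0],[-0.03,0,0],255]])

```text
clock: 14.95
position: [0.582, 0.2002, 0.1151]
orientation: [[0.02, 1.0, -0.001], [1.0, -0.02, -0.0], [-0.0, -0.001, -1.0]]
wrist_force: [-5.3, 5.8, -0.7]
grip_width: 0.183
```

```bash
python3 st.py
```

```text
t14.95 jig x -111.8 y -24.2 z 115.1 mm | F f -5.72 n -5.37 z -0.65 | yaw err -0.02 deg tilt -0.0010 -0.0004 torque [ 1.033  0.96  -0.384]
avg f -4.42 n -4.64 z -1.27 sd 3.78 tq [ 0.838  0.951 -0.373] [0.1   0.021 0.02 ]
```

>>> jog_arm(increments=[[[-0.2,0.02,0],[-0.03,0,0],255],[[-0.4,0.02,0],[-0.03,0,0],255],[[-0.6,0.02,0],[-0.03,0,0],255],[[-0.8,0.02,0],[-0.03,0,0],255],[[-1,0.02,0],[-0.03,0,0],255]])

```text
clock: 15.62
position: [0.5819, 0.1906, 0.1151]
orientation: [[0.02, 1.0, -0.001], [1.0, -0.02, -0.0], [-0.0, -0.001, -1.0]]
wrist_force: [-4.4, 4.1, -1.3]
grip_width: 0.181
```

```bash
python3 st.py
```

```text
t15.62 jig x -102.1 y -24.2 z 115.1 mm | F f -4.03 n -4.52 z -1.35 | yaw err -0.01 deg tilt -0.0007 -0.0002 torque [ 0.734  0.869 -0.355]
avg f -3.29 n -4.52 z -1.46 sd 3.27 tq [ 0.642  0.905 -0.366] [0.071 0.034 0.018]
```

>>> jog_arm(increments=[[[-0.2,0.02,0],[-0.03,0,0],255],[[-0.4,0.02,0],[-0.03,0,0],255],[[-0.6,0.02,0],[-0.03,0,0],255],[[-0.8,0.02,0],[-0.03,0,0],255],[[-1,0.02,0],[-0.03,0,0],255]])

```text
clock: 16.28
position: [0.5817, 0.1806, 0.1151]
orientation: [[0.02, 1.0, -0.001], [1.0, -0.02, -0.0], [-0.0, -0.001, -1.0]]
wrist_force: [-4.4, 4.3, -1.0]
grip_width: 0.178
```

```bash
python3 st.py
```

```text
t16.28 jig x -92.1 y -24.1 z 115.1 mm | F f -4.17 n -4.52 z -1.04 | yaw err -0.03 deg tilt -0.0006 -0.0000 torque [ 0.836  0.907 -0.37 ]
avg f -3.30 n -4.72 z -1.35 sd 3.33 tq [ 0.657  0.902 -0.377] [0.101 0.025 0.028]
```

>>> jog_arm(increments=[[[-0.2,0.02,0],[-0.03,0,0],255],[[-0.4,0.02,0],[-0.03,0,0],255],[[-0.6,0.02,0],[-0.03,0,0],255],[[-0.8,0.02,0],[-0.03,0,0],255],[[-1,0.02,0],[-0.03,0,0],255]])

```text
clock: 16.95
position: [0.5815, 0.1707, 0.1151]
orientation: [[0.02, 1.0, -0.001], [1.0, -0.02, 0.0], [0.0, -0.001, -1.0]]
wrist_force: [-4.1, 4.6, -0.9]
grip_width: 0.179
```

```bash
python3 st.py
```

```text
t16.95 jig x -82.2 y -24.1 z 115.1 mm | F f -4.55 n -4.17 z -0.91 | yaw err -0.03 deg tilt -0.0007 0.0000 torque [ 0.752  0.912 -0.345]
avg f -3.54 n -4.33 z -1.25 sd 3.29 tq [ 0.636  0.908 -0.345] [0.084 0.022 0.018]
```

>>> jog_arm(increments=[[[-0.2,0.02,0],[-0.03,0,0],255],[[-0.4,0.02,0],[-0.03,0,0],255],[[-0.6,0.02,0],[-0.03,0,0],255],[[-0.8,0.02,0],[-0.03,0,0],255],[[-1,0.02,0],[-0.03,0,0],255]])

```text
clock: 17.62
position: [0.5813, 0.1607, 0.1151]
orientation: [[0.02, 1.0, -0.001], [1.0, -0.02, -0.0], [-0.0, -0.001, -1.0]]
wrist_force: [-4.2, 4.3, -1.5]
grip_width: 0.185
```

```bash
python3 st.py
```

```text
t17.62 jig x -72.2 y -24.1 z 115.1 mm | F f -4.21 n -4.25 z -1.50 | yaw err -0.02 deg tilt -0.0006 -0.0000 torque [ 0.79   0.928 -0.339]
avg f -3.53 n -4.33 z -1.32 sd 3.28 tq [ 0.64   0.891 -0.331] [0.097 0.025 0.028]
```

>>> jog_arm(increments=[[[-0.2,0.02,0],[-0.03,0,0],255],[[-0.4,0.02,0],[-0.03,0,0],255],[[-0.6,0.02,0],[-0.03,0,0],255],[[-0.8,0.02,0],[-0.03,0,0],255],[[-1,0.02,0],[-0.03,0,0],255]])

```text
clock: 18.28
position: [0.5811, 0.1506, 0.1151]
orientation: [[0.02, 1.0, -0.001], [1.0, -0.02, -0.0], [-0.0, -0.001, -1.0]]
wrist_force: [-4.5, 4.2, -1.0]
grip_width: 0.183
```

```bash
python3 st.py
```

```text
t18.28 jig x -62.2 y -24.1 z 115.1 mm | F f -4.09 n -4.60 z -0.99 | yaw err -0.02 deg tilt -0.0007 -0.0001 torque [ 0.78   0.888 -0.341]
avg f -3.40 n -4.23 z -1.18 sd 3.16 tq [ 0.616  0.886 -0.341] [0.097 0.017 0.021]
```

>>> jog_arm(increments=[[[-0.2,0.02,0],[-0.03,0,0],255],[[-0.4,0.02,0],[-0.03,0,0],255],[[-0.6,0.02,0],[-0.03,0,0],255],[[-0.8,0.02,0],[-0.03,0,0],255],[[-1,0.02,0],[-0.03,0,0],255]])

```text
clock: 18.95
position: [0.5809, 0.1406, 0.1151]
orientation: [[0.02, 1.0, -0.001], [1.0, -0.02, -0.0], [-0.0, -0.001, -1.0]]
wrist_force: [-4.6, 4.6, -0.9]
grip_width: 0.181
```

```bash
python3 st.py
```

```text
t18.95 jig x -52.1 y -24.1 z 115.1 mm | F f -4.48 n -4.69 z -0.86 | yaw err -0.01 deg tilt -0.0007 -0.0003 torque [ 0.747  0.886 -0.347]
avg f -3.11 n -3.94 z -1.38 sd 2.98 tq [ 0.608  0.869 -0.329] [0.076 0.033 0.017]
```

>>> jog_arm(increments=[[[-0.2,0.02,0],[-0.03,0,0],255],[[-0.4,0.02,0],[-0.03,0,0],255],[[-0.6,0.02,0],[-0.03,0,0],255],[[-0.8,0.02,0],[-0.03,0,0],255],[[-1,0.02,0],[-0.03,0,0],255]])

```text
clock: 19.62
position: [0.5807, 0.1303, 0.115]
orientation: [[0.019, 1.0, -0.001], [1.0, -0.019, -0.001], [-0.001, -0.001, -1.0]]
wrist_force: [-3.6, 4.2, -0.9]
grip_width: 0.179
```

```bash
python3 st.py
```

```text
t19.62 jig x -41.8 y -24.1 z 115.0 mm | F f -4.09 n -3.66 z -0.91 | yaw err 0.02 deg tilt -0.0008 -0.0009 torque [ 0.61   0.88  -0.353]
avg f -2.09 n -3.91 z -1.79 sd 2.61 tq [ 0.374  0.872 -0.341] [0.133 0.017 0.011]
```

>>> jog_arm(increments=[[[-0.1,0.02,0],[-0.03,0,0],255],[[-0.2,0.02,0],[-0.03,0,0],255],[[-0.3,0.02,0],[-0.03,0,0],255],[[-0.4,0.02,0],[-0.03,0,0],255],[[-0.5,0.02,0],[-0.03,0,0],255]])

```text
clock: 20.28
position: [0.5807, 0.1255, 0.115]
orientation: [[0.02, 1.0, -0.001], [1.0, -0.02, -0.001], [-0.001, -0.001, -1.0]]
wrist_force: [-3.9, 5.2, -0.2]
grip_width: 0.181
```

```bash
python3 st.py
```

```text
t20.28 jig x -37.1 y -24.1 z 115.0 mm | F f -5.14 n -4.02 z -0.24 | yaw err 0.01 deg tilt -0.0006 -0.0006 torque [ 0.73   0.893 -0.375]
avg f -4.15 n -4.46 z -0.49 sd 3.55 tq [ 0.667  0.922 -0.339] [0.061 0.016 0.019]
```

Block at about 68 mm. I'll creep to the stop in 3 mm steps, then 2 mm.

>>> jog_arm(increments=[[[-0.08,0.02,0],[-0.03,0,0],255],[[-0.16,0.02,0],[-0.03,0,0],255],[[-0.24,0.02,0],[-0.03,0,0],255],[[-0.3,0.02,0],[-0.03,0,0],255]])

```text
clock: 20.87
position: [0.5807, 0.1231, 0.1151]
orientation: [[0.02, 1.0, -0.0], [1.0, -0.02, 0.0], [0.0, -0.0, -1.0]]
wrist_force: [-4.5, 4.8, -0.4]
grip_width: 0.183
```

```bash
python3 st.py
```

```text
t20.87 jig x -34.6 y -24.0 z 115.1 mm | F f -4.67 n -4.58 z -0.39 | yaw err -0.01 deg tilt -0.0003 0.0002 torque [ 0.844  0.911 -0.363]
avg f -4.15 n -4.50 z -0.64 sd 3.57 tq [ 0.784  0.938 -0.345] [0.032 0.019 0.017]
```

>>> jog_arm(increments=[[[-0.05,0.02,0],[-0.03,0,0],255],[[-0.1,0.02,0],[-0.03,0,0],255],[[-0.15,0.02,0],[-0.03,0,0],255],[[-0.2,0.02,0],[-0.03,0,0],255]])

```text
clock: 21.45
position: [0.5806, 0.1217, 0.1151]
orientation: [[0.02, 1.0, -0.0], [1.0, -0.02, 0.001], [0.001, -0.0, -1.0]]
wrist_force: [-4.2, 4.4, -0.4]
grip_width: 0.179
```

```bash
python3 st.py; python3 - <<'E'
from st import *
for nm in("scene","top"):
    c=capture(nm);np.savez(f"pics/{nm}3.npz",**c)
cv2.imwrite("pics/t3.png",np.hstack([cv2.resize(c["img"][165:235,255:365,::-1],None,fx=7,fy=7,interpolation=2)]))
E
```

```text
t21.45 jig x -33.3 y -24.1 z 115.1 mm | F f -4.30 n -4.26 z -0.44 | yaw err -0.03 deg tilt -0.0002 0.0011 torque [ 0.839  0.895 -0.363]
avg f -4.10 n -4.64 z -1.14 sd 3.62 tq [ 0.784  0.925 -0.352] [0.032 0.032 0.03 ]
```

>>> jog_arm(increments=[[[-0.06,0.02,0],[-0.02,-0.03,0],255],[[-0.12,0.02,0],[-0.02,-0.03,0],255],[[-0.18,0.02,0],[-0.02,-0.03,0],255],[[-0.2,0.02,0],[-0.02,-0.03,0],255]])

```text
clock: 22.13
position: [0.5806, 0.1202, 0.1152]
orientation: [[0.021, 1.0, -0.0], [1.0, -0.021, 0.001], [0.001, -0.0, -1.0]]
wrist_force: [-3.8, 3.9, -1.4]
grip_width: 0.184
```

```bash
python3 st.py
```

```text
t22.13 jig x -31.8 y -24.1 z 115.2 mm | F f -3.85 n -3.91 z -1.40 | yaw err -0.04 deg tilt -0.0000 0.0013 torque [ 0.813  0.937 -0.328]
avg f -4.04 n -4.35 z -1.60 sd 3.52 tq [ 0.762  0.929 -0.345] [0.034 0.012 0.028]
```

>>> jog_arm(increments=[[[-0.06,0.02,0],[-0.02,-0.03,0],255],[[-0.12,0.02,0],[-0.02,-0.03,0],255],[[-0.18,0.02,0],[-0.02,-0.03,0],255],[[-0.2,0.02,0],[-0.02,-0.03,0],255]])

```text
clock: 22.72
position: [0.5806, 0.1188, 0.1152]
orientation: [[0.021, 1.0, 0.0], [1.0, -0.021, 0.002], [0.002, -0.0, -1.0]]
wrist_force: [-3.4, 4.5, -2.8]
grip_width: 0.184
```

```bash
python3 st.py
```

```text
t22.72 jig x -30.3 y -24.0 z 115.2 mm | F f -4.40 n -3.49 z -2.78 | yaw err -0.06 deg tilt 0.0000 0.0017 torque [ 0.771  0.92  -0.33 ]
avg f -3.79 n -4.27 z -1.79 sd 3.43 tq [ 0.708  0.902 -0.317] [0.045 0.017 0.021]
```

View pics/t3.png

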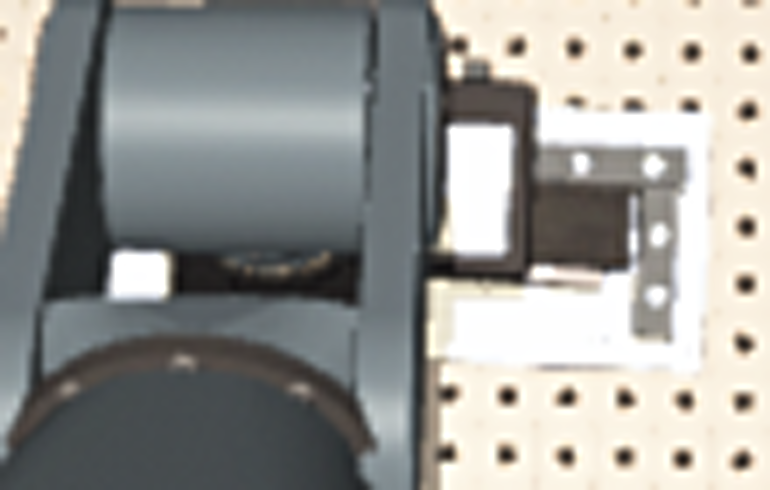

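The crop shows the block (530–628, 185–268) tight on the fence. When it was taken, its front edge was about 12 px (4–5 mm) short of the stop at col 640. The tool has moved 3 mm since then.

>>> jog_arm(increments=[[[-0.06,0.02,0],[-0.02,-0.08,0],255],[[-0.12,0.02,0],[-0.02,-0.08,0],255],[[-0.18,0.02,0],[-0.02,-0.08,0],255],[[-0.2,0.02,0],[-0.02,-0.08,0],255]])

```text
clock: 23.3
position: [0.5806, 0.1184, 0.1154]
orientation: [[0.022, 1.0, 0.0], [1.0, -0.022, 0.003], [0.003, 0.0, -1.0]]
wrist_force: [-3.8, 7.7, -0.2]
grip_width: 0.179
```

```bash
python3 st.py
```

```text
t23.30 jig x -29.9 y -24.0 z 115.4 mm | F f -7.66 n -3.96 z -0.16 | yaw err -0.13 deg tilt 0.0004 0.0030 torque [ 1.555  0.943 -0.299]
avg f -7.62 n -4.35 z -0.51 sd 4.98 tq [ 1.446  0.909 -0.327] [0.055 0.02  0.032]
```

>>> jog_arm(increments=[[[-0.05,0.02,0],[-0.02,-0.08,0],255],[[-0.1,0.02,0],[-0.02,-0.08,0],255],[[-0.15,0.02,0],[-0.02,-0.08,0],255],[[-0.15,0.02,0],[-0.02,-0.08,0],255]])

```text
clock: 23.88
position: [0.5806, 0.1183, 0.1156]
orientation: [[0.023, 1.0, 0.001], [1.0, -0.023, 0.004], [0.004, 0.001, -1.0]]
wrist_force: [-3.9, 7.2, -1.2]
grip_width: 0.183
```

```bash
python3 st.py; python3 - <<'E'
from st import *
c=capture("top");np.savez("pics/t4.npz",**c)
g=c["img"][165:235,320:365].max(2)
for r in(191,195,199,201): print(r,c["img"][r,328:358].max(1).tolist(), np.round(pts(c)[r,328:358,2]*1e3).astype(int).tolist())
E
```

```text
t23.88 jig x -29.9 y -24.0 z 115.6 mm | F f -7.12 n -4.05 z -1.20 | yaw err -0.18 deg tilt 0.0008 0.0039 torque [ 1.393  0.928 -0.292]
avg f -7.10 n -4.32 z -1.04 sd 4.81 tq [ 1.345  0.902 -0.309] [0.034 0.036 0.014]
191 [122, 90, 54, 64, 87, 86, 83, 79, 88, 89, 90, 98, 97, 101, 100, 100, 99, 99, 99, 124, 128, 125, 120, 123, 179, 251, 255, 255, 243, 248] [82, 84, 85, 40, 39, 40, 37, 37, 38, 37, 38, 39, 40, 37, 39, 31, 38, 36, 38, 27, 30, 28, 28, 32, 33, 10, 8, 7, -2, -3]
195 [87, 90, 51, 85, 89, 86, 84, 82, 82, 81, 81, 81, 82, 80, 80, 80, 79, 73, 69, 148, 151, 148, 142, 181, 255, 255, 255, 255, 228, 248] [86, 83, 84, 40, 38, 37, 41, 36, 41, 35, 35, 39, 44, 35, 38, 34, 37, 40, 38, 31, 30, 31, 28, 30, 4, 5, 8, 8, -3, 0]
199 [88, 89, 45, 79, 81, 80, 80, 82, 80, 77, 74, 78, 73, 73, 79, 82, 79, 82, 99, 162, 255, 255, 166, 175, 255, 255, 255, 255, 250, 249] [81, 82, 80, 35, 36, 39, 35, 41, 38, 39, 41, 39, 38, 36, 39, 35, 36, 34, 28, 31, 32, 31, 31, 30, 1169, 7, 8, 10, 0, -4]
201 [89, 87, 40, 70, 72, 72, 73, 72, 71, 71, 71, 71, 70, 76, 79, 81, 78, 79, 109, 149, 150, 150, 142, 188, 255, 255, 255, 255, 250, 243] [83, 83, 84, 37, 39, 39, 37, 36, 41, 39, 38, 40, 37, 40, 37, 37, 38, 39, 29, 32, 31, 30, 31, 29, 9, 9, 12, 5, -1, -1]
```

The feed force jumped from 4 N to 7–8 N and motion stalled, so the block is seated against the stop. Now I'll relax the pressure and withdraw diagonally.

>>> jog_arm(increments=[[[0,0,0],[0,0,0],255],[[0.03,-0.03,0],[0,0,0],255],[[0.06,-0.07,0],[0,0,0],255],[[0.1,-0.12,0],[0,0,0],255],[[0.15,-0.2,0],[0,0,0],255]])

```text
clock: 24.6
position: [0.5797, 0.1192, 0.1158]
orientation: [[0.022, 1.0, 0.003], [1.0, -0.022, 0.003], [0.003, 0.003, -1.0]]
wrist_force: [-1.8, -0.0, -1.9]
grip_width: 0.182
```

```bash
python3 st.py
```

```text
t24.60 jig x -30.8 y -24.9 z 115.8 mm | F f 0.08 n -1.83 z -1.91 | yaw err -0.12 deg tilt 0.0034 0.0027 torque [-0.175  0.309 -0.141]
avg f 0.64 n -1.71 z -1.78 sd 0.68 tq [-0.184  0.328 -0.139] [0.015 0.032 0.026]
```

>>> jog_arm(increments=[[[0.1,-0.2,0],[0,0,0],255],[[0.2,-0.5,0],[0,0,0],255],[[0.2,-1,0],[0,0,0],255],[[0.2,-1.3,0],[0,0,0],255]])

```text
clock: 25.18
position: [0.5664, 0.1221, 0.1162]
orientation: [[0.022, 1.0, 0.004], [1.0, -0.022, 0.003], [0.003, 0.004, -1.0]]
wrist_force: [-0.4, -1.0, -1.1]
grip_width: 0.185
```

```bash
python3 st.py; python3 - <<'E'
from st import *
c=capture("top");np.savez("pics/t5.npz",**c)
for r in(191,195,199,201): print(r,c["img"][r,340:352].max(1).tolist(), np.round(pts(c)[r,340:352,2]*1e3).astype(int).tolist())
E
```

```text
t25.18 jig x -33.3 y -38.3 z 116.2 mm | F f 1.03 n -0.35 z -1.06 | yaw err -0.12 deg tilt 0.0040 0.0033 torque [-0.128  0.086  0.066]
avg f 0.14 n -0.27 z -1.42 sd 0.75 tq [-0.097  0.063  0.023] [0.022 0.03  0.03 ]
191 [98, 91, 98, 96, 94, 102, 114, 126, 127, 126, 120, 123] [36, 37, 39, 37, 37, 39, 26, 28, 33, 26, 31, 28]
195 [80, 80, 79, 79, 79, 74, 67, 148, 150, 148, 142, 180] [38, 43, 37, 38, 36, 42, 27, 31, 29, 29, 29, 28]
199 [73, 73, 77, 80, 79, 82, 102, 162, 255, 255, 166, 175] [36, 37, 38, 35, 36, 35, 29, 29, 35, 30, 29, 26]
201 [75, 77, 80, 82, 77, 75, 106, 148, 150, 149, 142, 189] [37, 36, 40, 37, 37, 37, 32, 32, 29, 27, 35, 33]
```

>>> jog_arm(increments=[[[0,-2,0],[0.2,-0.18,0],255],[[0,-5,0],[0.2,-0.18,0],255],[[0,-8,0],[0.2,-0.18,0],255],[[0,-10.6,0],[0.2,-0.18,0],255],[[2.5,-11.4,0],[0.2,-0.18,0],255]])

```text
clock: 25.9
position: [0.4481, 0.1472, 0.1153]
orientation: [[0.025, 1.0, -0.009], [1.0, -0.025, -0.001], [-0.001, -0.009, -1.0]]
wrist_force: [0.7, 0.4, -1.0]
grip_width: 0.183
```

>>> jog_arm(increments=[[[2,0,0],[0,0,0],255],[[2,0,0],[0,0,0],255],[[2,0,0],[0,0,0],255]])

```text
clock: 26.15
position: [0.4491, 0.1678, 0.1154]
orientation: [[0.023, 1.0, -0.007], [1.0, -0.023, -0.001], [-0.001, -0.007, -1.0]]
wrist_force: [0.8, -0.7, -0.9]
grip_width: 0.18
```

```bash
python3 st.py
```

```text
t26.15 jig x -76.7 y -156.5 z 115.4 mm | F f 0.68 n 0.79 z -0.92 | yaw err -0.20 deg tilt -0.0071 -0.0012 torque [-0.056  0.012  0.017]
avg f 0.29 n 0.23 z -1.23 sd 0.73 tq [-0.062  0.014  0.008] [0.028 0.02  0.014]
```

>>> jog_arm(increments=[[[0,0,0.5],[-0.4,0.07,0],255],[[0,0,0.9],[-0.4,0.07,0],255],[[0,0,1.15],[-0.4,0.07,0],255],[[0,0,1.15],[-0.4,0.07,0],255]])

```text
clock: 26.73
position: [0.4488, 0.1662, 0.103]
orientation: [[0.027, 1.0, -0.003], [1.0, -0.027, -0.0], [-0.0, -0.003, -1.0]]
wrist_force: [0.1, 0.2, -1.6]
grip_width: 0.181
```

```bash
python3 st.py
```

```text
t26.73 jig x -75.1 y -156.7 z 103.0 mm | F f -0.20 n 0.11 z -1.58 | yaw err -0.41 deg tilt -0.0027 -0.0004 torque [-0.097 -0.005  0.013]
avg f -0.28 n 0.19 z -1.27 sd 0.82 tq [-0.087  0.027  0.003] [0.024 0.03  0.025]
```

>>> jog_arm(increments=[[[0,0,0.05],[-0.15,0,0],255],[[0,0,0.07],[-0.15,0,0],255],[[0,0,0.07],[-0.15,0,0],255]])

```text
clock: 27.23
position: [0.4492, 0.1666, 0.1031]
orientation: [[0.026, 1.0, 0.002], [1.0, -0.026, -0.0], [-0.0, 0.002, -1.0]]
wrist_force: [0.1, 0.5, -1.8]
grip_width: 0.182
```

```bash
python3 st.py
```

```text
t27.23 jig x -75.5 y -156.3 z 103.1 mm | F f -0.47 n 0.07 z -1.83 | yaw err -0.38 deg tilt 0.0018 -0.0002 torque [-0.047  0.091  0.018]
avg f -0.55 n 0.41 z -1.65 sd 1.16 tq [-0.068  0.067 -0.004] [0.042 0.024 0.026]
```

>>> jog_arm(increments=[[[0,0,0.08],[0.08,0,0],255],[[0,0,0.1],[0.08,0,0],255],[[0,0,0.1],[0.08,0,0],255],[[0,0,0.1],[0.08,0,0],255]])

```text
clock: 27.82
position: [0.4493, 0.1666, 0.1026]
orientation: [[0.026, 1.0, 0.001], [1.0, -0.026, -0.0], [-0.0, 0.001, -1.0]]
wrist_force: [-1.1, 0.6, 5.7]
grip_width: 0.183
```

```bash
python3 st.py
```

```text
t27.82 jig x -75.5 y -156.2 z 102.6 mm | F f -0.58 n -1.08 z 5.68 | yaw err -0.38 deg tilt 0.0008 -0.0001 torque [-0.151  0.26   0.008]
avg f 0.15 n -0.65 z 6.12 sd 3.13 tq [-0.119  0.217 -0.001] [0.021 0.027 0.018]
```

The stick is down on the worktop (+6 N). Opening the gripper fully and then lifting.

>>> jog_arm(increments=[[[0,0,0],[0,0,0],200],[[0,0,0],[0,0,0],150],[[0,0,0],[0,0,0],100],[[0,0,0],[0,0,0],60],[[0,0,0],[0,0,0],60]])

```text
clock: 28.48
position: [0.4493, 0.1666, 0.1025]
orientation: [[0.026, 1.0, 0.001], [1.0, -0.026, -0.0], [-0.0, 0.001, -1.0]]
wrist_force: [0.8, 0.3, 0.6]
grip_width: 0.428
```

>>> jog_arm(increments=[[[0,0,0],[0,0,0],60],[[0,0,0],[0,0,0],60],[[0,0,0],[0,0,0],60],[[0,0,0],[0,0,0],60],[[0,0,0],[0,0,0],60]])

```text
clock: 28.9
position: [0.4493, 0.1666, 0.1025]
orientation: [[0.026, 1.0, 0.001], [1.0, -0.026, -0.0], [-0.0, 0.001, -1.0]]
wrist_force: [0.4, 0.5, -0.3]
grip_width: 0.744
```

>>> jog_arm(increments=[[[0,0,-1.5],[0,0,0],60],[[0,0,-4],[0,0,0],60],[[0,0,-8],[0,0,0],60],[[0,0,-12],[0,0,0],60],[[0,0,-15],[0,0,0],60]])

```text
clock: 29.32
position: [0.4494, 0.1666, 0.2551]
orientation: [[0.026, 1.0, 0.003], [1.0, -0.026, 0.0], [0.0, 0.003, -1.0]]
wrist_force: [0.4, -0.3, -0.8]
grip_width: 0.765
```

>>> jog_arm(increments=[[[5,0,-6],[0,0,0],60],[[8,0,-6],[0,0,0],60],[[8,0,-6],[0,0,0],60],[[8,0,-6],[0,0,0],60],[[8,0,-6],[0,0,0],60]])

```text
clock: 29.73
position: [0.451, 0.2471, 0.3155]
orientation: [[0.024, 1.0, 0.004], [1.0, -0.024, -0.0], [0.0, 0.004, -1.0]]
wrist_force: [-1.0, -0.2, -0.7]
grip_width: 0.763
```

```bash
python3 - <<'E'
from st import *
t=capture("top");s=capture("scene");np.savez("pics/t6.npz",**t)
cv2.imwrite("pics/f.png",np.vstack([cv2.resize(t["img"][165:275,235:365,::-1],(640,300),interpolation=2),cv2.resize(s["img"][160:300,190:430,::-1],(640,300))]))
for nm,c in(("top",t),("scene",s)):
    Q=pts(c);d=Q[...,:2]-O;X=d@f;Y=d@n;Z=Q[...,2]
    k=(Z>.0345)&(Z<.046)&(Y<.001)&(Y>-.05)&(X>.057)&(X<.1);q=np.stack([X[k],Y[k]],-1).astype(np.float32)
    print(nm,len(q),cv2.minAreaRect(q) if len(q)>5 else"")
    k=(X<.04)&(X>-.2)&(Y<-.1)&(Y>-.2)&(Z>.06)&(Z<.08);print("grip",Q[k].mean(0),k.sum())
print(get_obs()["wrist_force"],get_obs()["grip_width"],get_obs()["position"])
E
```

```text
top 160 ((0.07849530875682831, -0.01888134889304638), (0.03487800806760788, 0.042049676179885864), 88.37560272216797)
grip [0.44802374 0.17603676 0.06718027] 162
scene 176 ((0.07843883335590363, -0.019035842269659042), (0.042925942689180374, 0.0376725010573864), 1.513642430305481)
grip [0.4451608  0.17240835 0.06747881] 206
[ 0.09769277  0.11312113 -0.57589093] 0.7646890311003222 [0.45036181 0.24577538 0.31402176]
```

View pics/f.png

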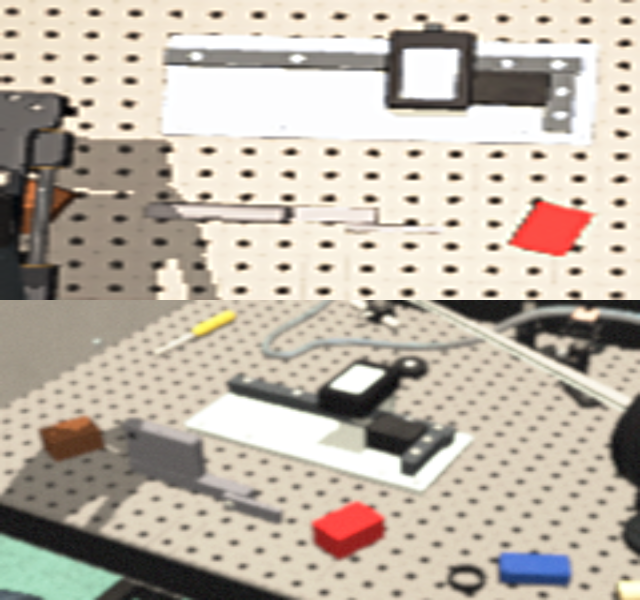

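The view shows the block at the stop and against the fence (top crop, 470–548, 70–105). The stick stands free on the worktop, clear of the jig, and the other items haven't moved.

```bash
python3 -c "
from station import *
print(hand_in())"
```

```text
the job is handed in; nothing more can be done
None
```

I pressed the black block against the fence with the push stick, fed it under the scan head to the end stop, laid the stick back on the worktop and handed the job in. It took about 30 s of the 72 s allowed. `hand_in()` gives no verdict, so I don't know the judged result.

- **Press and feed:** the averaged press against the fence was about 4.0–4.7 N once the block was moving. The highest single reading was 5.4 N, as the block reached the shoe. Stick yaw relative to my jig estimate stayed within 0.2°.
- **Shoe:** I couldn't read the shoe directly. I infer it was pushed in because the stick's sideways position held within 0.1 mm as the block went past.
- **Stop:** the feed force rose from about 4 N to 7.7 N and motion stalled. I then eased off diagonally, and before-and-after camera readings showed the block still at the stop.
- **Last checks:** the cameras put the block's front at about 99.5 mm (stop face at 100 mm) and its angle within about 1.5–1.6°, against the 3.4° limit. The stick lies free on the worktop off the jig, the gripper is clear, and the bystanders in the last crop look unmoved. The tube, laser, pen and sensor disc weren't rechecked.
- **Disagreement:** the cameras placed the block centre at y ≈ -19 mm, where flush against the fence would be -17.5 mm. I put this down to the 2 mm calibration error, since the force readings showed firm fence contact, but it is close to the -20 mm limit.

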